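# Pack the spare drill chuck under the cantilever tray

## Task

Put the small steel drill chuck away in the tool box: first lift the two tall cans that stand in front of it upright onto the empty white melamine tray, then swing the box's cantilever top tray by its bar grip right over, away from you, until it rests fully open by itself, and set the chuck down upright in the empty bay underneath, without dropping it. Guide the top tray back down until it is fully shut, not letting it fall, and put each can back upright on the very spot where it stood. Leave the lidded tub and the caliper where they are.

Things in the scene. Friction and masses are not known exactly. Their poses are not given: they have to be found in the camera images.
- chuck: Spare three-jaw drill chuck: small low steel cylinder with a toothed ring, standing on its flat foot on the mat, tapered nose with three jaw tips upwards. 40 mm across from 5 to 27 mm above its foot (grip it there), tapering above that, 48 mm tall with the jaw tips, about 0.24 kg. Origin: centre of its underside, z up.
- round_tin: Tall round aluminium tin with a paper band and a black cap, 58 mm across up to 92 mm above its foot, 112 mm tall with the cap, about 0.26 kg; stands on the mat in front of the chuck. Origin: centre of its underside, z up.
- square_can: Tall square steel can with a paper band and a small white cap, 54 x 54 mm and 100 mm tall, 115 mm with the cap, about 0.3 kg; stands on the rubber mat (3 mm thick) beside the round tin, in front of the chuck; which of the two is left varies. Origin: centre of its underside, z up, x and y square to its faces.
- side_tray: Empty white melamine tray, fixed, 170 (x) x 230 (y) x 16 mm high, walls 5 mm, inner floor 5 mm above its origin, which is the centre of its underside. Left or right on the bench, across from the tool box. The two cans stand on it for the time being.
- toolbox: Base of the grey steel cantilever tool box, fixed: 130 (x) x 200 (y) x 60 mm high, walls and floor 5 mm. Origin: centre of its underside; x points away from the robot, y along its length, to the left. Under the top tray a divider (45 mm high) at y = +20 mm leaves the empty bay, 120 x 113 mm, centred at x = 0, y = -38 mm, floor at z = 5 mm, and a smaller bay filled with a black bur block.
- tray_arm (a joint): Angle q of the 80 mm links that carry the top tray: 0 shut, 2.18 rad open (stop). The tray stays level; it moves along the tool box's x by 80 mm x (cos 25deg - cos(25deg + q)) and up by 80 mm x (sin(25deg + q) - sin 25deg): open it is 142 mm back and 6 mm up; 46 mm up at mid-arc, q = 1.13. No spring, little friction: below 1.13 it falls shut by its weight (0.4 kg), beyond it falls open.
- tray_grip (a point): Centre of the black bar grip on the top tray (130 x 200 x 32 mm, rim 19 mm below this point): bar 94 mm long along the tool box's y, 12 mm thick (x), 14 mm high, on two posts 84 mm apart; below it a 6 mm web, its top 18 mm below this point. Shut, this point is 112 mm above the bench over the tool box's origin. Small collets and felt wheels are fastened in the tray.
- tub: Clear plastic tub with a white lid, 66 mm across, 46 mm tall, standing on the bench to one side of the chuck. Not to be disturbed. Origin: centre of its underside.
- caliper: Digital caliper lying flat on the bench nearest the robot, about 225 mm long (its y), 14 mm high. Not to be disturbed. Origin: at the middle of its beam, on the bench.
Not all that is in view belongs to the job. Leave any green, pink or yellow look-alike of the square_can alone.

How it is judged:
By the outcome, as a careful person would: the job done as asked, in the order asked, and still so for the second after the job is handed in, with the robot touching nothing.
It also fails if it takes over 144 s, if anything falls off the work surface, if the arm or the gripper's body presses on something with over 40 N, if the wrist force passes 120 N, or if a joint passes its speed limit or range.

## Robot

A 6-joint arm with a two-finger parallel gripper is mounted at the origin on the work surface. World frame = base frame: x ahead of the robot, y to its left, z up, the work surface at z = 0. Lengths are in m, angles in degrees, forces in N, time in s.
With the tool pointing down it reaches from about 0.3 to 1 m from the base axis. Payload 5.1 kg.
Tool frame: the origin (TCP) lies at the very end of the fingers, on their centre line; the grasp point (between the pads) lies 19 mm behind it; z points along the fingers, y is the line along which they close (so a half turn about z gives the same grasp; the last joint's range is limited). The gripper opens to 95 mm and grips with 3 to 60 N. Pads are 20 mm wide; open, the fingers measure 119 mm over their backs; the gripper's body (75 mm by 180 mm) begins 59 mm behind the grasp point.
Start: joints at [-73.717, 7.093, 94.555, -0, 78.352, -4.733], TCP at [0.233, -0.607, 0.215] pointing down, gripper open.
Joint ranges: [-149.61, 149.61], [-58.7, 133.49], [1.44, 155.28], [-77.14, 257.14], [18.33, 153.61], [-166.67, 166.67]. Speed limits (degrees/s): [147.25, 147.25, 180, 180, 180, 180].

## Interface

Orientations are given as a 3x3 rotation matrix whose columns are the frame's x, y, z axes.
In Python, from cell import manip gives the robot as it stands.
- The arm moves only by the tool drive_tool, never from a script. Its argument "targets" is a list that holds one entry, the list of rows, each a list of 5 numbers: the finger opening in mm, from 0 to 95.1, then the shift along the tool's x, y, z in mm, then the turn about the tool's z in degrees. In form: [[[claw, x, y, z, spin], ...]]. A call has 1 to 20 rows; each row shifts and turns the commanded pose from where the row before left it, along the tool's axes as they then stand; what a row does not reach is not made up. A row lasts 1/8 s, in which the tool goes at most 62.5 mm and 10.7 degrees, less where a joint would pass 70% of its speed; a pose out of reach is approached as far as the arm can. A call with a gripper value outside its range is refused whole. The fingers move at their own pace and stop on an object; the grip force is fixed at half the most. Time passes only in rows, so rows that do not move let the fingers close. It gives the time, the measured TCP pose, the force, the opening and the grip force at its end, in the units of the state.
- manip.read_state(): the state, without advancing time (a new reading comes with each control period).
- manip.read_camera(name): name is "scene" or "side" or "wrist"; returns the picture (480x640x3 uint8, red, green, blue); there is no depth.
- manip.camera_params(name): a dict with "fov_y" (degrees; the focal length in pixels is half the picture's height over the tangent of half this angle, whatever the lens; pixels are square), "cx", "cy" (the principal point, pixels), "dist_coeffs" ([k1, k2, p1, p2, k3] as OpenCV has them; the pictures are not rectified), "rvec" (rotation vector, rad) and "tvec" (3), from world to camera coordinates, as OpenCV has them. Camera axes: x right, y down, z forward; pixel columns grow to the right and rows downward; lengths in m; the calibration is good to about 2 mm. A picture is of the moment at which its call begins: read the wrist's pose just before it. camera_params takes no time and is no camera call; for the wrist camera it gives the pose at the moment of the call.
- manip.finish_job(): hands the job in; it is judged then, once.
Trained networks look in the newest picture that a camera, given by its name, has taken for a name from the list of things; names that differ only in an ending like _2 or _b are one class to them, and where a whole thing is asked for, a point or a joint stands for the part that bears it (a point fixed in the world has none). Each returns a list of dicts, best first, with "conf" (0 to 1); they miss things now and then, are a little off and sometimes report something else, mostly with a low value. They report only what shows in the picture. A call takes as long as a camera call. They do not tell look-alikes from the thing itself.
- manip.find_in(camera, thing): "position" ([row, column] in pixels, amid what is visible of it).
- manip.regions_of(camera, thing): "region" (480x640 bool, what is visible of it) and "position" ([row, column] in pixels, amid what is visible of it).
The state is a dict: "time_s": time; "qpos": joint angles; "dq": joint speeds; "tau": joint torques, N m; "tool_pos": TCP position; "orientation": TCP orientation; "force": force on the tool from outside, world axes, zero at the start; "wrist_torque": the same for the moment, N m; "width": finger opening in m; "finger_force": force on a finger pad.
Only numpy, scipy, OpenCV 4.12 (cv2) and the standard library are available. Lean on these libraries where they do the work, as an engineer would, in place of code of your own. Each camera call takes 0.05 s, during which the arm holds its last target. There are 200 camera calls.

## Working session

There is one attempt and no reset: what is moved stays moved. The work goes in short steps, Python scripts to look and compute and a tool call to move; the robot and the scene stay as the last step left them, time stands still between calls to the robot, and variables do not carry over. Pictures are saved under pics/ and viewed, at most 14 in all, crops included, and the job is handed in when it is done.

Besides the shell and the picture viewer there is one more tool, called after "Request:" in YAML: its name, and indented under it one key for each argument. drive_tool: Moves the arm, as the interface text tells. Its arguments: {"type":"object","properties":{"targets":{"type":"array"}},"required":["targets"]}

```bash
mkdir -p pics; ls; cat > h.py <<'E'
import numpy as np, cv2
from cell import manip
def cam(n):
    p=manip.camera_params(n); f=240/np.tan(np.radians(p['fov_y'])/2)
    K=np.array([[f,0,p['cx']],[0,f,p['cy']],[0,0,1]]); R=cv2.Rodrigues(np.array(p['rvec'],float))[0]
    return K,np.array(p['dist_coeffs'],float),R,np.array(p['tvec'],float).ravel()
def ray(c,rc):
    K,d,R,t=c; u=cv2.undistortPoints(np.array([[[rc[1],rc[0]]]],float),K,d)[0,0]
    v=R.T@np.array([u[0],u[1],1]); return -R.T@t, v/np.linalg.norm(v)
def onz(c,rc,z):
    o,v=ray(c,rc); return o+v*(z-o[2])/v[2]
def tri(rs):
    A=0;b=0
    for o,v in rs:
        P=np.eye(3)-np.outer(v,v); A=A+P; b=b+P@o
    x=np.linalg.solve(A,b); return x, [round(1000*np.linalg.norm((np.eye(3)-np.outer(v,v))@(x-o)),1) for o,v in rs]
def proj(c,X):
    K,d,R,t=c; return cv2.projectPoints(np.atleast_2d(np.array(X,float)),cv2.Rodrigues(R)[0],t,K,d)[0][:,0]
def save(n,img): cv2.imwrite('pics/'+n,cv2.cvtColor(img,cv2.COLOR_RGB2BGR))
E
python3 - <<'E'
from h import *
s=manip.read_state(); print(s)
for n in ['scene','side','wrist']:
    im=manip.read_camera(n); save(n+'0.png',im); np.save(n+'0.npy',im)
    c=cam(n); print(n,'pos',(-c[2].T@c[3]).round(3))
    for t in ['chuck','round_tin','square_can','side_tray','toolbox','tray_grip','tub','caliper']:
        print(n,t,[(np.round(d['position']).tolist(),round(d['conf'],2)) for d in manip.find_in(n,t)][:3])
E
```

```text
pics
{'time_s': 0.0, 'qpos': array([-7.37153746e+01,  7.13302436e+00,  9.46341670e+01, -1.72503196e-03,
        7.83513370e+01, -4.73398237e+00]), 'dq': array([-0.02654005, -0.00240411,  0.05539418, -0.03112205,  0.03717762,
       -0.00247597]), 'tau': array([-8.97105328e-04, -4.17611253e+01, -3.59930563e+01,  7.73390452e-02,
        4.93500789e-02, -1.90749101e-04]), 'tool_pos': array([ 0.23290533, -0.60614967,  0.2133915 ]), 'orientation': array([[ 9.33461843e-01,  3.58676203e-01, -6.08389191e-04],
       [ 3.58676691e-01, -9.33459759e-01,  1.97744464e-03],
       [ 1.41355507e-04, -2.06408414e-03, -9.99997860e-01]]), 'force': array([ 0.04990816, -0.02625891, -1.06310145]), 'wrist_torque': array([ 0.02522641, -0.02787202, -0.01703005]), 'finger_force': 0.0, 'width': 0.09478651106040557}
scene pos [ 1.075 -0.123  0.78 ]
scene chuck [([315.0, 326.0], 0.87)]
scene round_tin [([281.0, 298.0], 0.85)]
scene square_can [([278.0, 345.0], 0.75), ([309.0, 519.0], 0.65), ([166.0, 381.0], 0.6)]
scene side_tray [([227.0, 429.0], 0.56)]
scene toolbox [([272.0, 155.0], 0.92)]
scene tray_grip [([265.0, 146.0], 0.56)]
scene tub [([334.0, 268.0], 0.64), ([279.0, 344.0], 0.49)]
scene caliper [([228.0, 261.0], 0.66)]
side pos [-0.05   0.723  0.922]
side chuck [([228.0, 298.0], 0.67)]
side round_tin [([226.0, 302.0], 0.56)]
side square_can [([374.0, 334.0], 0.91), ([246.0, 277.0], 0.86), ([296.0, 136.0], 0.82)]
side side_tray [([355.0, 243.0], 0.75)]
side toolbox [([196.0, 402.0], 0.73)]
side tray_grip [([184.0, 403.0], 0.8)]
side tub []
side caliper [([269.0, 381.0], 0.96), ([186.0, 402.0], 0.41)]
wrist pos [ 0.307 -0.579  0.386]
wrist chuck []
wrist round_tin []
wrist square_can []
wrist side_tray []
wrist toolbox []
wrist tray_grip []
wrist tub []
wrist caliper []
```

View pics/scene0.png

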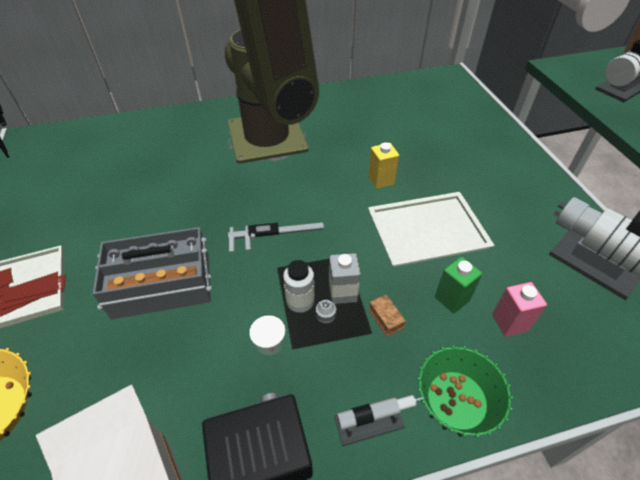

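View pics/side0.png

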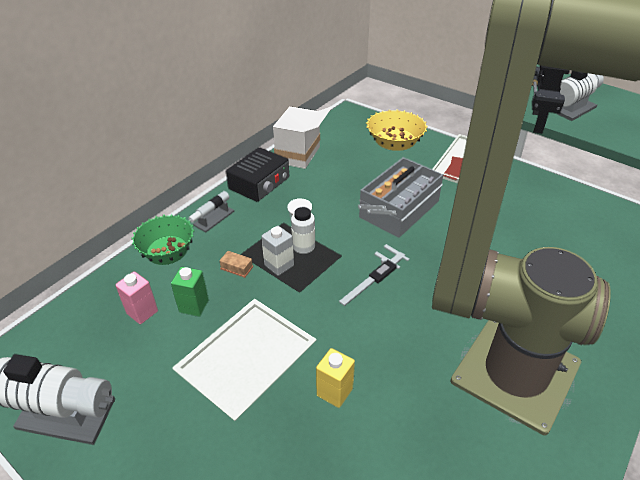

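```bash
python3 - <<'E'
from h import *
a,b=cam('scene'),cam('side')
def T(n,p,q): x,e=tri([ray(a,p),ray(b,q)]); print(n,x.round(4),e)
T('tray',[227,429],[355,243]); T('grip',[265,146],[184,403]); T('box',[272,155],[196,402]);T('sq',[278,345],[246,277]); T('tin',[281,298],[226,302]);T('cal',[228,261],[269,381])
print('chuck z=.03',onz(a,[315,326],.027),'tub',onz(a,[334,268],.03))
s=manip.read_state();c=cam('wrist')
# wrist camera in tool frame
R=s['orientation'];print('cam off tool',R.T@(-c[2].T@c[3]-s['tool_pos']),'cam axes in tool',(R.T@c[2].T).round(2).tolist(),c[0][0,0])
E
```

```text
tray [0.4687 0.306  0.0105] [np.float64(1.3), np.float64(1.3)]
grip [ 0.4644 -0.3245  0.0755] [np.float64(0.6), np.float64(0.6)]
box [ 0.4592 -0.3162  0.0423] [np.float64(0.4), np.float64(0.4)]
sq [0.5897 0.0544 0.062 ] [np.float64(2.3), np.float64(2.3)]
tin [ 0.5799 -0.0359  0.069 ] [np.float64(1.9), np.float64(1.9)]
cal [ 0.3711 -0.0773  0.0126] [np.float64(3.8), np.float64(3.8)]
chuck z=.03 [0.64295996 0.00232832 0.027     ] tub [ 0.65539783 -0.11546625  0.03      ]
cam off tool [ 0.07893656  0.0001984  -0.17105267] cam axes in tool [[-0.0, -0.96, -0.28], [1.0, -0.0, -0.0], [0.0, -0.28, 0.96]] 380.92877207219254
```

The scene camera shows the tin at about (285,298) and the square can at (278,345), both in front of the chuck (311,326). The tub is at (334,268), the white tray at (227,429), the toolbox at (272,155) and the caliper at (228,261). The side view agrees, with the chuck mostly hidden. The green, pink and yellow cartons are decoys. Next I'll move the wrist camera over the box.

Request:
drive_tool:
  targets:
    - [[95,0,0,-14,-9.86],[95,0,0,-14,-9.86],[95,0,0,-14,-9.86],[95,0,0,-14,-9.86],[95,0,0,-14,-9.86],[95,0,0,-14,-9.86],[95,0,0,-14,-9.86],[95,41,28,0,0],[95,41,28,0,0],[95,41,28,0,0],[95,41,28,0,0],[95,41,28,0,0],[95,41,28,0,0],[95,41,28,0,0],[95,41,28,0,0],[95,0,0,0,0],[95,0,0,0,0]]

```text
time_s: 3.48
tool_pos: [0.4567, -0.2788, 0.3127]
orientation: [[-0.001, 1.0, -0.0], [1.0, 0.001, -0.0], [-0.0, -0.0, -1.0]]
force: [-0.3, -0.8, -0.3]
width: 0.0951
finger_force: 0.0
```

```bash
cat >> h.py <<'E'
def st():
    s=manip.read_state(); R=s['orientation']; print('t',round(s['time_s'],2),'tcp',(s['tool_pos']*1000).round(1),'yaw',round(np.degrees(np.arctan2(R[1,0],R[0,0])),2),'tilt',R[:2,2].round(4),'w',round(s['width']*1000,1),'ff',round(s['finger_force'],1),'F',s['force'].round(1)); return s
def look(n,names,f=None):
    im=manip.read_camera(n); c=cam(n)
    if f: save(f+'.png',im)
    out={}
    for t in names:
        out[t]=manip.regions_of(n,t); print(t,[(np.round(d['position']).tolist(),round(d['conf'],2),int(d['region'].sum())) for d in out[t]][:4])
    return im,c,out
E
python3 - <<'E'
from h import *
import pickle
st(); im,c,o=look('wrist',['toolbox','tray_grip'],'w1'); pickle.dump((c,o),open('w1.pkl','wb'))
E
```

```text
t 3.48 tcp [ 456.7 -278.8  312.7] yaw 90.06 tilt [-0.0002 -0.0005] w 95.1 ff 0.0 F [-0.3 -0.8 -0.3]
toolbox [([227.0, 334.0], 0.92, 22604)]
tray_grip [([232.0, 335.0], 0.82, 22391)]
```

Request:
drive_tool:
  targets:
    - [[95,40,18,0,0],[95,40,18,0,0],[95,40,18,0,0],[95,40,18,0,0],[95,40,18,0,0],[95,40,18,0,0],[95,40,18,0,0],[95,40,18,0,0],[95,0,0,0,0],[95,0,0,0,0]]

```text
time_s: 4.88
tool_pos: [0.6006, 0.0403, 0.3124]
orientation: [[0.0, 1.0, -0.001], [1.0, -0.0, -0.001], [-0.001, -0.001, -1.0]]
force: [-1.0, -0.9, -0.0]
width: 0.0951
finger_force: 0.0
```

```bash
python3 - <<'E'
from h import *
import pickle
st(); im,c,o=look('wrist',['chuck','round_tin','square_can','tub'],'w2'); pickle.dump((c,o),open('w2.pkl','wb'))
E
```

```text
t 4.88 tcp [600.6  40.3 312.4] yaw 89.97 tilt [-0.0006 -0.0005] w 95.1 ff 0.0 F [-1.  -0.9 -0. ]
chuck [([226.0, 349.0], 0.85, 898)]
round_tin [([269.0, 312.0], 0.94, 2978)]
square_can [([8.0, 379.0], 0.95, 633), ([190.0, 315.0], 0.81, 3183), ([12.0, 29.0], 0.58, 1686)]
tub [([317.0, 370.0], 0.93, 2167), ([406.0, 228.0], 0.63, 3043), ([38.0, 206.0], 0.19, 12072)]
```

View pics/w1.png

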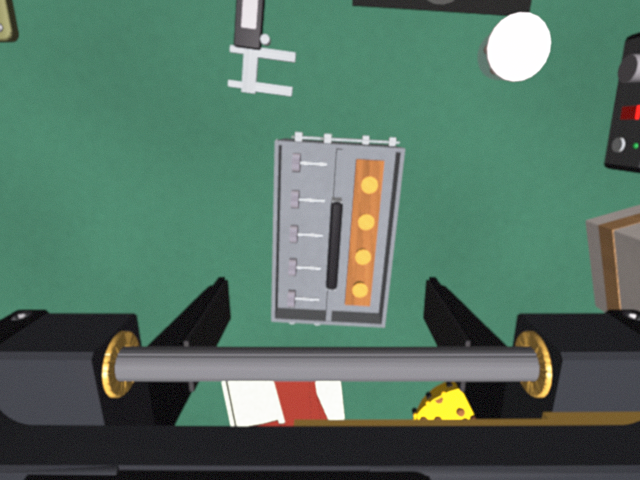

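View pics/w2.png

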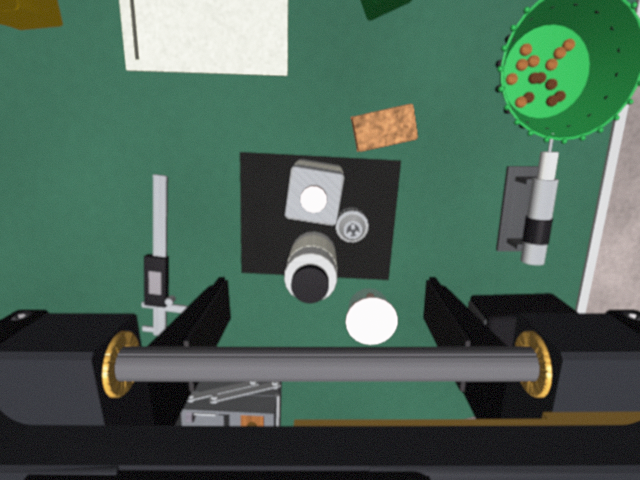

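w1 shows the box with its bar grip from (336,202) to (333,290). w2 shows the square can's cap at (314,199), the tin's cap at (310,284), the chuck at (353,227) and the tub at (371,320). I'll zoom in for accuracy.

```bash
python3 - <<'E'
from h import *
a=cv2.imread('pics/w2.png')[150:310,270:405]; b=cv2.imread('pics/w1.png')[130:335,262:412]
A=cv2.resize(a,None,fx=3,fy=3,interpolation=cv2.INTER_CUBIC); B=cv2.resize(b,None,fx=2.6,fy=2.6,interpolation=cv2.INTER_CUBIC)
H=max(A.shape[0],B.shape[0]); M=np.zeros((H,A.shape[1]+B.shape[1],3),np.uint8); M[:A.shape[0],:A.shape[1]]=A; M[:B.shape[0],A.shape[1]:]=B
cv2.imwrite('pics/crop1.png',M); print(M.shape)
import pickle
c,o=pickle.load(open('w2.pkl','rb')); sc,sd=cam('scene'),cam('side')
def T(n,rs): x,e=tri(rs); print(n,(x*1000).round(1),e)
T('sqcap',[ray(c,[199,314]),ray(sc,[261,345]),ray(sd,[230,277])])
T('tincap',[ray(c,[284,310]),ray(sc,[269,298]),ray(sd,[213,303])])
T('chuck',[ray(c,[227,353]),ray(sc,[305,326])])
T('tublid',[ray(c,[320,371]),ray(sc,[331,267]),ray(sd,[206,300])])
c1,o1=pickle.load(open('w1.pkl','rb'))
for p in [[202,336],[290,333]]: print('grip end',onz(c1,p,.118).round(4))
T('grip',[ray(c1,[246,334.5]),ray(sc,[251,148]),ray(sd,[179,404])])
E
```

```text
(533, 795, 3)
sqcap [586.8  53.  113.8] [np.float64(0.7), np.float64(2.4), np.float64(2.3)]
tincap [580.4 -37.5 109.7] [np.float64(2.2), np.float64(1.7), np.float64(1.7)]
chuck [631.    5.8  43.5] [np.float64(0.3), np.float64(0.3)]
tublid [ 655.7 -117.2   42.7] [np.float64(1.0), np.float64(1.0), np.float64(1.3)]
grip end [ 0.4649 -0.2689  0.118 ]
grip end [ 0.4624 -0.3617  0.118 ]
grip [ 459.3 -313.8  105.1] [np.float64(6.0), np.float64(4.0), np.float64(4.2)]
```

View pics/crop1.png

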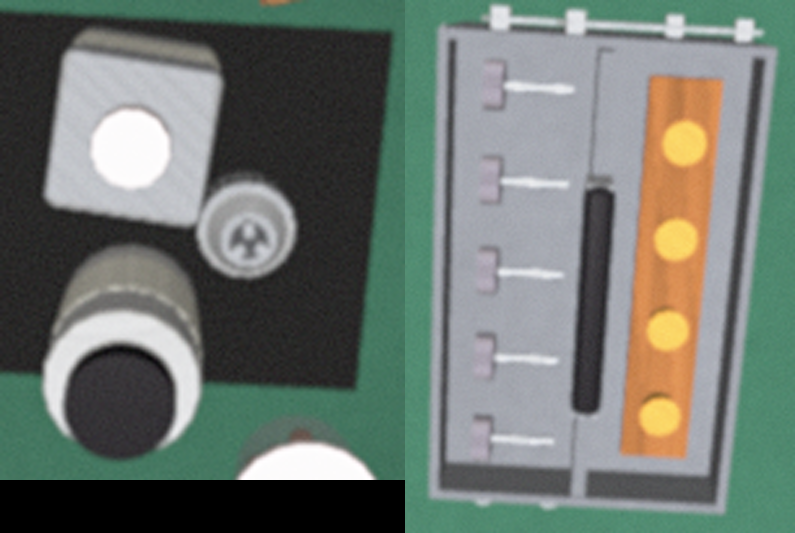

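The crop shows the square can turned about 8° clockwise, and the box turned about 3.6° with its bar grip clear.

```bash
python3 - <<'E'
from h import *
import pickle
c,o=pickle.load(open('w2.pkl','rb')); c1,_=pickle.load(open('w1.pkl','rb'))
A=lambda x,y:[150+(y-1)/3,270+(x-1)/3]; B=lambda x,y:[130+(y-.8)/2.6,262+(x-405-.8)/2.6]
P=np.array([onz(c,A(*p),.103) for p in [(66,50),(221,72),(193,228),(45,205)]])*1000
print('sq',P.mean(0).round(1),[ (round(np.linalg.norm(d),1),round(np.degrees(np.arctan2(d[1],d[0])),1)) for d in (np.roll(P,-1,0)-P)[:,:2]])
print('sqcap',onz(c,A(130,147),.118)*1000,'tin',onz(c,A(121,402),.115)*1000,'chuck',onz(c,A(249,237),.051)*1000)
G=[onz(c1,B(600,188),.119)*1000,onz(c1,B(586,412),.119)*1000]; d=G[0]-G[1]; print('grip',G,np.mean(G,0),'len',np.linalg.norm(d),'yaw',np.degrees(np.arctan2(-d[0],d[1])))
Q=np.array([onz(c1,B(*p),.093) for p in [(443,25),(775,47),(722,511),(431,495)]])*1000
print('rim',Q.round(1).tolist(),Q.mean(0),np.linalg.norm(np.roll(Q,-1,0)-Q,axis=1))
E
```

```text
sq [586.4  53.3 103. ] [(np.float64(51.5), np.float64(-8.1)), (np.float64(53.9), np.float64(-99.6)), (np.float64(51.2), np.float64(170.8)), (np.float64(52.9), np.float64(80.7))]
sqcap [586.54305376  53.66662778 118.        ] tin [582.28325037 -36.51873359 115.        ] chuck [630.26466966   5.98063595  51.        ]
grip [array([ 465.51540135, -268.72290824,  119.        ]), array([ 460.58796384, -359.16916855,  119.        ])] [ 463.05168259 -313.94603839  119.        ] len 90.58038222573492 yaw -3.11834409668954
rim [[405.8, -210.6, 93.0], [533.1, -218.8, 93.0], [521.1, -417.8, 93.0], [393.1, -410.0, 93.0]] [ 463.2545555 -314.2837376   93.       ] [127.50364756 199.44698569 128.23217617 199.79742002]
```

Request:
drive_tool:
  targets:
    - [[95,13.2,-14.1,20,0],[95,0,0,30,9],[95,0,0,40,0],[95,0,0,40,0],[95,0,0,40,0],[95,0,0,35,0],[95,0,0,25,0],[95,0,0,15,0],[95,0,0,7,0],[95,0,0,0,0],[95,0,0,0,0]]

```text
time_s: 6.5
tool_pos: [0.5875, 0.0547, 0.062]
orientation: [[0.156, 0.988, 0.002], [0.988, -0.156, 0.0], [0.0, 0.002, -1.0]]
force: [0.4, 0.6, 0.1]
width: 0.0951
finger_force: 0.0
```

Request:
drive_tool:
  targets:
    - [[75,0,0,0,0],[65,0,0,0,0],[60,0,0,0,0],[56,0,0,0,0],[50,0,0,0,0],[45,0,0,0,0],[45,0,0,0,0]]

```text
time_s: 7.38
tool_pos: [0.5869, 0.0546, 0.0608]
orientation: [[0.156, 0.988, 0.001], [0.988, -0.156, -0.0], [0.0, 0.001, -1.0]]
force: [1.5, -1.5, -0.9]
width: 0.0539
finger_force: 30.0
```

Request:
drive_tool:
  targets:
    - [[45,0,0,-5,0],[45,0,0,-15,0],[45,0,0,-20,0],[45,0,0,-20,0],[45,15,-8,0,0],[45,30,-16,0,0],[45,40,-22,0,0],[45,40,-22,0,0],[45,40,-22,0,0],[45,40,-22,0,0],[45,40,-22,0,0],[45,30,-18,0,0],[45,15,-8,0,0],[45,0,0,15,0],[45,0,0,20,0],[45,0,0,12,0],[45,0,0,6,0],[45,0,0,3,0],[45,0,0,0,0],[45,0,0,0,0]]

```text
time_s: 9.88
tool_pos: [0.4742, 0.3663, 0.0654]
orientation: [[0.156, 0.988, 0.001], [0.988, -0.156, 0.001], [0.001, 0.001, -1.0]]
force: [0.5, -0.2, -2.8]
width: 0.0541
finger_force: 30.0
```

Request:
drive_tool:
  targets:
    - [[45,0,0,1,0],[45,0,0,0,0]]

```text
time_s: 10.12
tool_pos: [0.4737, 0.3661, 0.0638]
orientation: [[0.156, 0.988, 0.0], [0.988, -0.156, 0.0], [0.0, 0.0, -1.0]]
force: [-0.5, -0.9, -3.5]
width: 0.0541
finger_force: 30.0
```

Request:
drive_tool:
  targets:
    - [[45,0,0,1,0],[45,0,0,0,0]]

```text
time_s: 10.38
tool_pos: [0.4738, 0.3661, 0.0628]
orientation: [[0.156, 0.988, 0.0], [0.988, -0.156, 0.0], [0.0, 0.0, -1.0]]
force: [0.2, -0.3, -2.1]
width: 0.0542
finger_force: 30.0
```

Request:
drive_tool:
  targets:
    - [[45,0,0,0.6,0],[45,0,0,0,0]]

```text
time_s: 10.62
tool_pos: [0.4738, 0.3662, 0.0627]
orientation: [[0.156, 0.988, 0.0], [0.988, -0.156, 0.0], [0.0, 0.0, -1.0]]
force: [-1.5, -0.6, 2.1]
width: 0.0539
finger_force: 30.0
```

Request:
drive_tool:
  targets:
    - [[60,0,0,0,0],[80,0,0,0,0],[95,0,0,0,0],[95,0,0,-10,0],[95,0,0,-40,0],[95,0,0,-40,0],[95,0,0,0,-9],[95,-40,10.5,0,0],[95,-50,13,0,0],[95,-50,14,0,0],[95,-50,14,0,0],[95,-50,14,0,0],[95,-50,14,0,0],[95,-50,14,0,0],[95,-40,10,0,0],[95,-22.7,5,0,0],[95,0,0,0,0],[95,0,0,0,0]]

```text
time_s: 12.88
tool_pos: [0.5824, -0.0361, 0.1524]
orientation: [[-0.001, 1.0, 0.0], [1.0, 0.001, 0.0], [0.0, 0.0, -1.0]]
force: [-0.1, -0.3, -0.7]
width: 0.0954
finger_force: 0.0
```

```bash
python3 - <<'E'
from h import *
st(); im,c,o=look('wrist',['round_tin','chuck'],'w3')
for t in o: print(t,(onz(c,o[t][0]['position'],.1)*1000).round(1))
E
```

```text
t 12.88 tcp [582.4 -36.1 152.4] yaw 90.05 tilt [0.0003 0.0003] w 95.4 ff 0.0 F [-0.1 -0.3 -0.7]
round_tin []
chuck [([184.0, 388.0], 0.66, 2367), ([250.0, 327.0], 0.29, 7586)]Traceback (most recent call last):
  File "<stdin>", line 3, in <module>
IndexError: list index out of range
```

Request:
drive_tool:
  targets:
    - [[95,0,0,20,0],[95,0,0,30,0],[95,0,0,22,0],[95,0,0,13,0],[95,0,0,7,0],[95,0,0,0,0],[80,0,0,0,0],[70,0,0,0,0],[64,0,0,0,0],[60,0,0,0,0],[54,0,0,0,0],[48,0,0,0,0],[48,0,0,0,0]]

```text
time_s: 14.65
tool_pos: [0.5825, -0.0366, 0.0602]
orientation: [[-0.001, 1.0, 0.0], [1.0, 0.001, -0.0], [-0.0, 0.0, -1.0]]
force: [0.3, 0.2, 0.8]
width: 0.0577
finger_force: 30.0
```

Request:
drive_tool:
  targets:
    - [[48,0,0,-5,0],[48,0,0,-15,0],[48,0,0,-20,0],[48,0,0,-20,0],[48,15,-8,0,0],[48,30,-11,0,0],[48,40,-15,0,0],[48,40,-15,0,0],[48,40,-15,0,0],[48,40,-15,0,0],[48,40,-15,0,0],[48,30,-11,0,0],[48,17,-7,0,0],[48,0,0,15,0],[48,0,0,20,0],[48,0,0,13,0],[48,0,0,6,0],[48,0,0,3,0],[48,0,0,1,0],[48,0,0,0,0]]

```text
time_s: 17.15
tool_pos: [0.4707, 0.2555, 0.0626]
orientation: [[-0.001, 1.0, 0.001], [1.0, 0.001, 0.0], [0.0, 0.001, -1.0]]
force: [-0.7, 0.2, -2.5]
width: 0.058
finger_force: 30.0
```

Request:
drive_tool:
  targets:
    - [[48,0,0,0.6,0],[48,0,0,0,0]]

```text
time_s: 17.4
tool_pos: [0.4707, 0.2556, 0.0622]
orientation: [[-0.001, 1.0, 0.001], [1.0, 0.001, 0.0], [0.0, 0.001, -1.0]]
force: [0.1, -0.8, -1.2]
width: 0.0578
finger_force: 30.0
```

Request:
drive_tool:
  targets:
    - [[65,0,0,0,0],[80,0,0,0,0],[95,0,0,0,0],[95,0,0,-10,0],[95,0,0,-40,0],[95,0,0,-45,0],[70,-20,2.1,0,3.5],[50,-40,2.1,0,0],[40,-50,2.1,0,0],[28,-50,2.1,0,0],[28,-50,2.1,0,0],[28,-50,2.1,0,0],[28,-50,2.1,0,0],[28,-50,2.1,0,0],[28,-50,2.1,0,0],[28,-50,2.1,0,0],[28,-50,2.1,0,0],[28,-40,2.1,0,0],[28,-19,2.1,0,0],[28,0,0,0,0]]

```text
time_s: 19.9
tool_pos: [0.4639, -0.3146, 0.1559]
orientation: [[0.062, 0.998, -0.001], [0.998, -0.062, 0.001], [0.001, -0.001, -1.0]]
force: [0.5, 0.5, -0.5]
width: 0.0281
finger_force: 0.0
```

```bash
python3 - <<'E'
from h import *
st(); im=manip.read_camera('wrist'); save('w4.png',im)
sc=manip.read_camera('scene'); save('s4.png',sc)
a=sc[150:290,370:500]; cv2.imwrite('pics/m4.png',cv2.cvtColor(np.hstack([cv2.resize(im,(480,360)),cv2.resize(a,(320,360))]),cv2.COLOR_RGB2BGR))
E
```

```text
t 19.9 tcp [ 463.9 -314.6  155.9] yaw 86.42 tilt [-0.0008  0.0011] w 28.1 ff 0.0 F [ 0.5  0.5 -0.5]
```

View pics/m4.png

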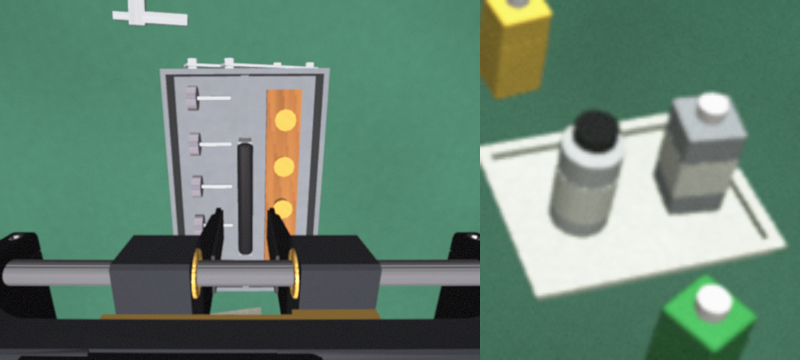

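Both cans stand upright on the tray. The fingers straddle the bar: in the left panel the bar is at x≈245 and the fingers are at 215 and 278. Descending onto it.

Request:
drive_tool:
  targets:
    - [[28,0,0,20,0],[28,0,0,18,0],[28,0,0,10,0],[28,0,0,5,0],[28,0,0,3,0],[28,0,0,0,0],[28,0,0,0,0]]

```text
time_s: 20.88
tool_pos: [0.4647, -0.3145, 0.1011]
orientation: [[0.061, 0.998, 0.001], [0.998, -0.061, -0.001], [-0.001, 0.001, -1.0]]
force: [0.4, 0.3, 0.4]
width: 0.0282
finger_force: 0.0
```

Request:
drive_tool:
  targets:
    - [[20,0,0,0,0],[16,0,0,0,0],[12,0,0,0,0],[8,0,0,0,0],[5,0,0,0,0],[5,0,0,0,0]]

```text
time_s: 21.62
tool_pos: [0.464, -0.3142, 0.1005]
orientation: [[0.06, 0.998, -0.001], [0.998, -0.06, 0.0], [0.0, -0.001, -1.0]]
force: [-2.6, -0.1, 2.2]
width: 0.0118
finger_force: 30.0
```

```bash
python3 - <<'E'
from h import *
st()
q=np.linspace(0,2.18,25); a=np.radians(25)
print(np.c_[q[1:],np.diff(-80*np.cos(a+q)),-np.diff(80*np.sin(a+q))].round(1).tolist())
E
```

```text
t 21.62 tcp [ 464.  -314.2  100.5] yaw 86.54 tilt [-0.001   0.0001] w 11.8 ff 30.0 F [-2.6 -0.1  2.2]
[[0.1, 3.4, -6.4], [0.2, 3.9, -6.1], [0.3, 4.5, -5.7], [0.4, 5.0, -5.3], [0.5, 5.4, -4.8], [0.5, 5.8, -4.3], [0.6, 6.2, -3.8], [0.7, 6.5, -3.2], [0.8, 6.8, -2.6], [0.9, 7.0, -1.9], [1.0, 7.1, -1.3], [1.1, 7.2, -0.7], [1.2, 7.3, 0.0], [1.3, 7.2, 0.7], [1.4, 7.1, 1.3], [1.5, 7.0, 2.0], [1.5, 6.8, 2.6], [1.6, 6.5, 3.2], [1.7, 6.2, 3.8], [1.8, 5.8, 4.3], [1.9, 5.4, 4.8], [2.0, 5.0, 5.3], [2.1, 4.5, 5.7], [2.2, 3.9, 6.1]]
```

Request:
drive_tool:
  targets:
    - [[5,0,3.4,-6.4,0],[5,0,3.9,-6.1,0],[5,0,4.5,-5.7,0],[5,0,5.0,-5.3,0],[5,0,5.4,-4.8,0],[5,0,5.8,-4.3,0],[5,0,6.2,-3.8,0],[5,0,6.5,-3.2,0],[5,0,6.8,-2.6,0],[5,0,7.0,-1.9,0],[5,0,7.1,-1.3,0],[5,0,7.2,-0.7,0],[5,0,0,0,0]]

```text
time_s: 23.25
tool_pos: [0.5339, -0.3183, 0.1467]
orientation: [[0.06, 0.998, 0.001], [0.998, -0.06, 0.0], [0.0, 0.001, -1.0]]
force: [-1.3, 1.1, 2.5]
width: 0.0115
finger_force: 30.0
```

```bash
python3 - <<'E'
from h import *
st()
E
```

```text
t 23.25 tcp [ 533.9 -318.3  146.7] yaw 86.56 tilt [0.0009 0.    ] w 11.5 ff 30.0 F [-1.3  1.1  2.5]
```

Request:
drive_tool:
  targets:
    - [[5,0,7.3,0,0],[5,0,7.2,0.7,0],[5,0,7.1,1.3,0],[5,0,7.0,2.0,0],[5,0,6.8,2.6,0],[5,0,6.5,3.2,0],[5,0,6.2,3.8,0],[5,0,5.8,4.3,0],[5,0,5.4,4.8,0],[5,0,5.0,5.3,0],[5,0,4.5,5.7,0],[5,0,3.9,6.1,0],[5,0,0.5,0.9,0],[5,0,0,0,0],[5,0,0,0,0]]

```text
time_s: 25.12
tool_pos: [0.6054, -0.3226, 0.1068]
orientation: [[0.06, 0.998, -0.002], [0.998, -0.06, 0.001], [0.001, -0.002, -1.0]]
force: [-2.0, 4.7, 4.4]
width: 0.0116
finger_force: 30.0
```

Request:
drive_tool:
  targets:
    - [[12,0,0,0,0],[16,0,0,0,0],[22,0,0,0,0],[28,0,0,0,0],[28,0,0,-5,0],[28,0,0,-20,0],[28,0,0,-35,0],[40,0,0,-30,0],[70,0,0,-30,0],[95,0,0,0,0],[95,0,0,0,0]]

```text
time_s: 26.5
tool_pos: [0.6058, -0.3226, 0.2254]
orientation: [[0.06, 0.998, -0.0], [0.998, -0.06, 0.0], [0.0, -0.0, -1.0]]
force: [-0.6, -0.4, -0.1]
width: 0.0625
finger_force: 0.0
```

```bash
python3 - <<'E'
from h import *
st(); im=manip.read_camera('wrist'); save('w5.png',im)
sc=manip.read_camera('scene'); save('s5.png',sc)
a=sc[190:370,60:260]; cv2.imwrite('pics/m5.png',cv2.cvtColor(np.hstack([cv2.resize(im,(400,300)),cv2.resize(a,(333,300))]),cv2.COLOR_RGB2BGR))
E
```

```text
t 26.5 tcp [ 605.8 -322.6  225.4] yaw 86.54 tilt [-0.0004  0.0002] w 62.5 ff 0.0 F [-0.6 -0.4 -0.1]
```

View pics/m5.png

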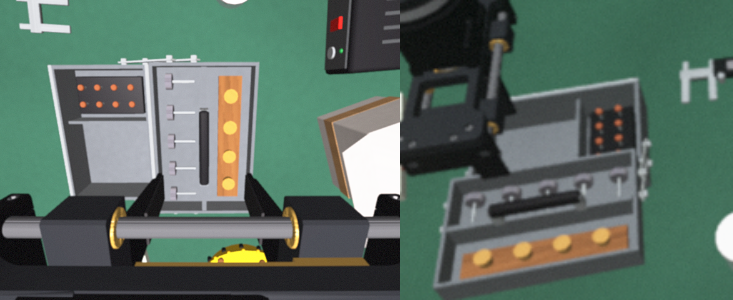

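Request:
drive_tool:
  targets:
    - [[95,25,0.4,0,0],[95,45,0.6,0,0],[95,50,0.7,0,0],[95,50,0.7,0,0],[95,50,0.7,0,0],[95,50,0.7,0,0],[95,40,0.6,0,0],[95,19.5,0,0,0],[95,0,0,0,10],[95,0,0,0,10],[95,0,0,0,10],[95,0,0,0,10],[95,0,0,0,10],[95,0,0,0,10],[95,0,0,0,10],[95,0,0,0,10],[95,0,0,0,10],[95,0,0,0,0],[95,0,0,0,0]]

```text
time_s: 28.98
tool_pos: [0.6302, 0.0058, 0.2256]
orientation: [[0.998, -0.058, -0.001], [-0.058, -0.998, -0.0], [-0.001, 0.0, -1.0]]
force: [0.1, -0.3, -0.7]
width: 0.0952
finger_force: 0.0
```

```bash
python3 - <<'E'
from h import *
st(); im,c,o=look('wrist',['chuck'],'w6')
r=o['chuck'][0]; y,x=np.where(r['region']); print(x.min(),x.max(),y.min(),y.max()); print((onz(c,r['position'],.03)*1000).round(1))
a=im[max(0,y.min()-40):y.max()+40,max(0,x.min()-50):x.max()+50]; print(max(0,y.min()-40),max(0,x.min()-50)); save('c6.png',cv2.resize(a,None,fx=3,fy=3))
E
```

```text
t 28.98 tcp [630.2   5.8 225.6] yaw -3.34 tilt [-0.0005 -0.    ] w 95.2 ff 0.0 F [ 0.1 -0.3 -0.7]
chuck [([210.0, 327.0], 0.97, 1369), ([175.0, 457.0], 0.19, 4230)]
308 347 189 232
[631.8   4.6  30. ]
149 258
```

View pics/c6.png

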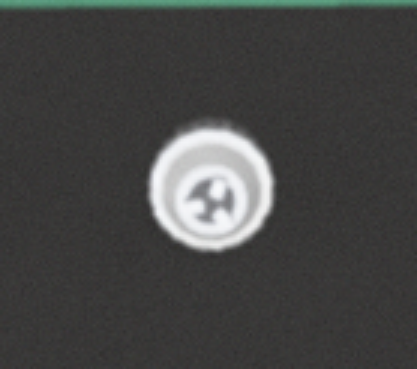

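```bash
python3 - <<'E'
from h import *
c=cam('wrist')
print(onz(c,[215.5,328.8],.048)*1000, onz(c,[211,328.5],.030)*1000, np.linalg.norm(onz(c,[211,308.3],.030)-onz(c,[211,349],.030)))
E
```

```text
[630.6857454    3.26651579  48.        ] [631.15818532   3.43818727  30.        ] 0.039953489322867956
```

Request:
drive_tool:
  targets:
    - [[95,0.5,1.5,30,0],[90,0,0,45,0],[80,0,0,45,0],[70,0,0,40,0],[70,0,0,28,0],[70,0,0,18,0],[70,0,0,9,0],[70,0,0,4,0],[70,0,0,0,0],[70,0,0,0,0]]

```text
time_s: 30.32
tool_pos: [0.6317, 0.0043, 0.008]
orientation: [[0.998, -0.06, 0.002], [-0.06, -0.998, -0.0], [0.002, 0.0, -1.0]]
force: [0.4, -0.5, -0.4]
width: 0.0701
finger_force: 0.0
```

Request:
drive_tool:
  targets:
    - [[60,0,0,0,0],[52,0,0,0,0],[46,0,0,0,0],[42,0,0,0,0],[38,0,0,0,0],[34,0,0,0,0],[32,0,0,0,0],[32,0,0,0,0]]

```text
time_s: 31.32
tool_pos: [0.6308, 0.0044, 0.0068]
orientation: [[0.998, -0.06, -0.0], [-0.06, -0.998, 0.0], [-0.0, -0.0, -1.0]]
force: [-0.2, 0.2, 1.6]
width: 0.0392
finger_force: 30.0
```

Request:
drive_tool:
  targets:
    - [[32,0,0,-6,0],[32,0,0,-24,0],[32,0,0,-40,0],[32,0,0,-40,0],[32,0,0,-20,0],[32,-8,20,0,0],[32,-17,40,0,0],[32,-21,50,0,0],[32,-21,50,0,0],[32,-21,50,0,0],[32,-21,50,0,0],[32,-21,50,0,0],[32,-14,36,0,0],[32,-7,18,0,0],[32,0,0,0,0],[32,0,0,0,0]]

```text
time_s: 33.33
tool_pos: [0.458, -0.3488, 0.136]
orientation: [[0.998, -0.06, -0.001], [-0.06, -0.998, 0.001], [-0.001, -0.001, -1.0]]
force: [-0.5, 0.4, -3.0]
width: 0.0396
finger_force: 30.0
```

```bash
python3 - <<'E'
from h import *
st(); im=manip.read_camera('wrist'); save('w7.png',im); c=cam('wrist'); 
b=lambda x,y,z:[463.2e-3+.99813*x+.06105*y,-.3141-.06105*x+.99813*y,z]
pts=[b(x,y,.06) for x,y in [(-.065,-.1),(-.065,.1),(.065,.1),(.065,-.1)]]+[b(x,y,.005) for x,y in [(-.003,-.036),(0.06,-.0945),(0.06,.0175)]]
for p in proj(c,pts): 
    if 0<p[0]<640 and 0<p[1]<480: cv2.circle(im,(int(p[0]),int(p[1])),4,(255,0,0),1)
save('o7.png',im)
E
```

```text
t 33.33 tcp [ 458.  -348.8  136. ] yaw -3.43 tilt [-0.0009  0.0015] w 39.6 ff 30.0 F [-0.5  0.4 -3. ]
```

View pics/o7.png

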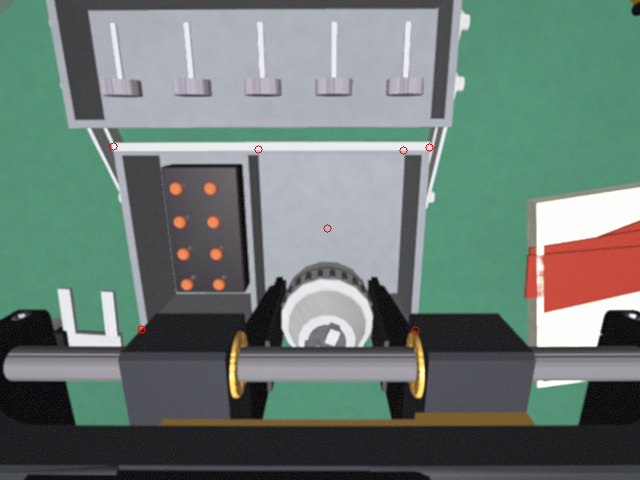

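The projected box outline matches the image, with corners at (113,146) and (430,147). The target at (327,228) lies inside the bay, so I'm lowering the chuck.

Request:
drive_tool:
  targets:
    - [[32,0,0,15,0],[32,0,0,30,0],[32,0,0,30,0],[32,0,0,22,0],[32,0,0,14,0],[32,0,0,8,0],[32,0,0,4,0],[32,0,0,2,0],[32,0,0,1,0],[32,0,0,0,0],[32,0,0,0,0]]

```text
time_s: 34.75
tool_pos: [0.4583, -0.35, 0.0112]
orientation: [[0.998, -0.06, 0.0], [-0.06, -0.998, -0.0], [0.0, 0.0, -1.0]]
force: [-0.5, 1.1, -1.4]
width: 0.0392
finger_force: 30.0
```

Request:
drive_tool:
  targets:
    - [[32,0,0,1,0],[32,0,0,0.5,0],[32,0,0,0,0]]

```text
time_s: 35.12
tool_pos: [0.4581, -0.3498, 0.0093]
orientation: [[0.998, -0.06, -0.0], [-0.06, -0.998, 0.0], [-0.0, -0.0, -1.0]]
force: [0.1, -0.1, -3.2]
width: 0.0394
finger_force: 30.0
```

Request:
drive_tool:
  targets:
    - [[32,0,0,0.6,0],[32,0,0,0,0],[32,0,0,0,0]]

```text
time_s: 35.5
tool_pos: [0.4582, -0.3499, 0.0088]
orientation: [[0.998, -0.06, 0.0], [-0.06, -0.998, -0.0], [0.0, 0.0, -1.0]]
force: [0.1, -0.1, -2.2]
width: 0.0393
finger_force: 30.0
```

Request:
drive_tool:
  targets:
    - [[32,0,0,0.5,0],[32,0,0,0,0],[32,0,0,0,0]]

```text
time_s: 35.88
tool_pos: [0.4582, -0.3499, 0.0088]
orientation: [[0.998, -0.06, -0.0], [-0.06, -0.998, 0.0], [-0.0, -0.0, -1.0]]
force: [-2.5, 1.3, 3.7]
width: 0.0393
finger_force: 30.0
```

Request:
drive_tool:
  targets:
    - [[40,0,0,0,0],[46,0,0,0,0],[54,0,0,0,0],[60,0,0,0,0],[60,0,0,0,0],[60,0,0,-6,0],[60,0,0,-24,0],[60,0,0,-40,0],[60,0,0,-50,0],[60,0,0,-50,0],[60,0,0,-10,0],[60,0,0,0,0],[60,0,0,0,0]]

```text
time_s: 37.5
tool_pos: [0.4571, -0.349, 0.1858]
orientation: [[0.998, -0.06, -0.003], [-0.06, -0.998, 0.003], [-0.003, -0.002, -1.0]]
force: [-0.2, -0.0, 0.3]
width: 0.0602
finger_force: 0.0
```

```bash
python3 - <<'E'
from h import *
st(); im=manip.read_camera('wrist'); save('w8.png',cv2.resize(im,(480,360)))
E
```

```text
t 37.5 tcp [ 457.1 -349.   185.8] yaw -3.47 tilt [-0.0028  0.0026] w 60.2 ff 0.0 F [-0.2 -0.   0.3]
```

View pics/w8.png

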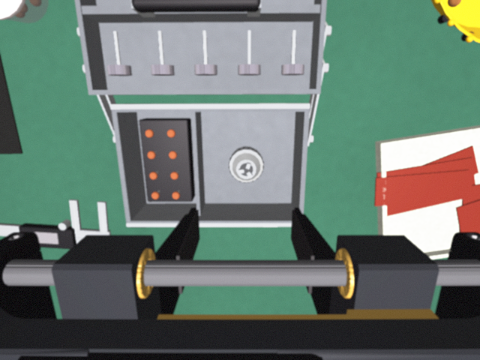

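The chuck stands upright in the empty bay at about (247,165). Next I'll turn back and go to the bar of the open tray.

Request:
drive_tool:
  targets:
    - [[28,0,0,0,-10],[28,0,0,0,-10],[28,0,0,0,-10],[28,0,0,0,-10],[28,0,0,0,-10],[28,0,0,0,-10],[28,0,0,0,-10],[28,0,0,0,-10],[28,0,0,0,-10],[28,6,25,0,0],[28,10,40,0,0],[28,10,40,0,0],[28,6.1,25,0,0],[28,4,15.3,0,0],[28,0,0,0,0],[28,0,0,0,0],[28,0,0,0,0]]

```text
time_s: 39.67
tool_pos: [0.6045, -0.323, 0.1883]
orientation: [[0.061, 0.998, -0.0], [0.998, -0.061, -0.0], [-0.0, -0.0, -1.0]]
force: [-0.7, -0.2, -0.0]
width: 0.028
finger_force: 0.0
```

```bash
python3 - <<'E'
from h import *
st()
E
```

```text
t 39.67 tcp [ 604.5 -323.   188.3] yaw 86.49 tilt [-0.0002 -0.    ] w 28.0 ff 0.0 F [-0.7 -0.2 -0. ]
```

Request:
drive_tool:
  targets:
    - [[28,0.5,0.9,20,0],[28,0,0,25,0],[28,0,0,18,0],[28,0,0,10,0],[28,0,0,5,0],[28,0,0,3,0],[28,0,0,0,0],[22,0,0,0,0],[18,0,0,0,0],[14,0,0,0,0],[10,0,0,0,0],[7,0,0,0,0],[5,0,0,0,0],[5,0,0,0,0]]

```text
time_s: 41.42
tool_pos: [0.6055, -0.3222, 0.1073]
orientation: [[0.06, 0.998, -0.002], [0.998, -0.06, 0.0], [0.0, -0.002, -1.0]]
force: [-5.3, 0.9, 3.2]
width: 0.0117
finger_force: 30.0
```

Now the reverse arc.

Request:
drive_tool:
  targets:
    - [[5,0,-3.9,-6.1,0],[5,0,-4.5,-5.7,0],[5,0,-5.0,-5.3,0],[5,0,-5.4,-4.8,0],[5,0,-5.8,-4.3,0],[5,0,-6.2,-3.8,0],[5,0,-6.5,-3.2,0],[5,0,-6.8,-2.6,0],[5,0,-7.0,-2.0,0],[5,0,-7.1,-1.3,0],[5,0,-7.2,-0.7,0],[5,0,-7.3,0,0],[5,0,0,0,0]]

```text
time_s: 43.05
tool_pos: [0.5333, -0.3179, 0.1473]
orientation: [[0.061, 0.998, 0.0], [0.998, -0.061, -0.0], [-0.0, 0.0, -1.0]]
force: [-0.3, -2.1, -3.3]
width: 0.0123
finger_force: 30.0
```

Request:
drive_tool:
  targets:
    - [[5,0,-7.2,0.7,0],[5,0,-7.1,1.3,0],[5,0,-7.0,1.9,0],[5,0,-6.8,2.6,0],[5,0,-6.5,3.2,0],[5,0,-6.2,3.8,0],[5,0,-5.8,4.3,0],[5,0,-5.4,4.8,0],[5,0,-5.0,5.3,0],[5,0,-4.5,5.7,0],[5,0,-3.9,6.1,0],[5,0,-3.4,6.4,0],[5,0,0,0,0],[5,0,0,0,0]]

```text
time_s: 44.8
tool_pos: [0.464, -0.3139, 0.101]
orientation: [[0.06, 0.998, -0.002], [0.998, -0.06, -0.0], [-0.0, -0.002, -1.0]]
force: [-6.3, -2.4, 2.8]
width: 0.0121
finger_force: 30.0
```

Request:
drive_tool:
  targets:
    - [[5,0,-0.4,0.8,0],[5,0,0,0,0],[5,0,0,0,0]]

```text
time_s: 45.18
tool_pos: [0.464, -0.3139, 0.101]
orientation: [[0.06, 0.998, -0.001], [0.998, -0.06, -0.0], [-0.001, -0.001, -1.0]]
force: [-5.6, -2.1, 4.9]
width: 0.0117
finger_force: 30.0
```

Request:
drive_tool:
  targets:
    - [[12,0,0,0,0],[16,0,0,0,0],[22,0,0,0,0],[28,0,0,0,0],[28,0,0,-5,0],[28,0,0,-20,0],[28,0,0,-32,0],[60,20,-2.1,0,0],[95,40,-2.1,0,0],[95,50,-2.1,0,0],[95,50,-2.1,0,0],[95,50,-2.1,0,0],[95,50,-2.1,0,0],[95,50,-2.1,0,0],[95,50,-2.1,0,0],[95,50,-2.1,0,0],[95,50,-2.1,0,0],[95,50,-2.1,0,0],[95,40,-2.1,0,0],[95,19,-2.1,0,-3.5]]

```text
time_s: 47.68
tool_pos: [0.4705, 0.258, 0.1569]
orientation: [[-0.006, 1.0, -0.001], [1.0, 0.006, -0.0], [-0.0, -0.001, -1.0]]
force: [-0.3, -0.5, -0.6]
width: 0.0949
finger_force: 0.0
```

Request:
drive_tool:
  targets:
    - [[95,0,0,0,0],[95,0,0,0,0],[95,0,0,0,0]]

```text
time_s: 48.05
tool_pos: [0.4719, 0.2549, 0.1571]
orientation: [[0.001, 1.0, -0.0], [1.0, -0.001, -0.0], [-0.0, -0.0, -1.0]]
force: [0.5, -0.3, -0.5]
width: 0.0949
finger_force: 0.0
```

```bash
python3 - <<'E'
from h import *
st(); sc=manip.read_camera('scene'); save('s9.png',sc[180:360,60:500])
cv2.imwrite('pics/m9.png',cv2.resize(cv2.cvtColor(sc[180:360,60:500],cv2.COLOR_RGB2BGR),None,fx=1.8,fy=1.8))
E
```

```text
t 48.05 tcp [471.9 254.9 157.1] yaw 89.94 tilt [-0.     -0.0002] w 94.9 ff 0.0 F [ 0.5 -0.3 -0.5]
```

View pics/m9.png

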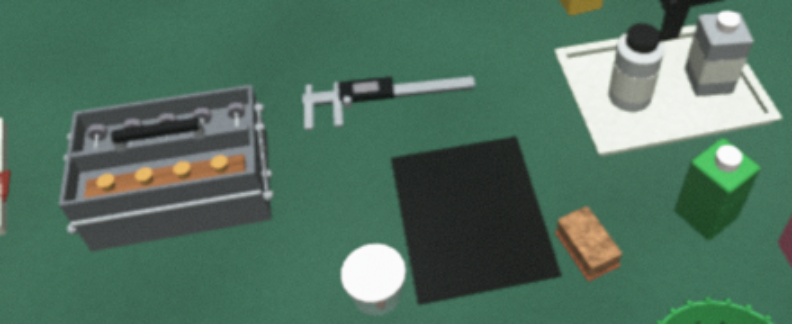

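The tray is shut, the mat is empty and both cans stand on the white tray. Next I'll fetch the tin.

Request:
drive_tool:
  targets:
    - [[95,0.7,-1.2,20,0],[95,0,0,30,0],[95,0,0,24,0],[95,0,0,13,0],[95,0,0,7.9,0],[95,0,0,0,0],[95,0,0,0,0],[80,0,0,0,0],[70,0,0,0,0],[64,0,0,0,0],[60,0,0,0,0],[54,0,0,0,0],[48,0,0,0,0],[48,0,0,0,0]]

```text
time_s: 49.85
tool_pos: [0.4706, 0.2567, 0.0623]
orientation: [[-0.001, 1.0, 0.0], [1.0, 0.001, 0.0], [0.0, 0.0, -1.0]]
force: [0.2, -0.6, -0.2]
width: 0.0576
finger_force: 30.0
```

Request:
drive_tool:
  targets:
    - [[48,0,0,-5,0],[48,0,0,-15,0],[48,0,0,-20,0],[48,0,0,-20,0],[48,-17.2,6.9,0,0],[48,-30,11,0,0],[48,-40,15,0,0],[48,-40,15,0,0],[48,-40,15,0,0],[48,-40,15,0,0],[48,-40,15,0,0],[48,-30,11,0,0],[48,-15,8,0,0],[48,0,0,15,0],[48,0,0,20,0],[48,0,0,13,0],[48,0,0,7,0],[48,0,0,4,0],[48,0,0,1,0],[48,0,0,0,0]]

```text
time_s: 52.35
tool_pos: [0.5831, -0.0354, 0.0628]
orientation: [[-0.001, 1.0, 0.001], [1.0, 0.001, -0.0], [-0.0, 0.001, -1.0]]
force: [-0.4, 0.3, -2.3]
width: 0.0576
finger_force: 30.0
```

Request:
drive_tool:
  targets:
    - [[48,0,0,0,0],[48,0,0,0.8,0],[48,0,0,0,0]]

```text
time_s: 52.72
tool_pos: [0.5827, -0.0354, 0.0615]
orientation: [[-0.001, 1.0, 0.0], [1.0, 0.001, -0.0], [-0.0, 0.0, -1.0]]
force: [-0.4, -0.6, -3.1]
width: 0.0576
finger_force: 30.0
```

Request:
drive_tool:
  targets:
    - [[48,0,0,0.8,0],[48,0,0,0,0],[48,0,0,0,0]]

```text
time_s: 53.1
tool_pos: [0.5826, -0.0354, 0.0606]
orientation: [[-0.001, 1.0, -0.0], [1.0, 0.001, 0.0], [0.0, -0.0, -1.0]]
force: [0.1, -0.1, -3.3]
width: 0.0575
finger_force: 30.0
```

Request:
drive_tool:
  targets:
    - [[48,0,0,0.6,0],[48,0,0,0,0],[48,0,0,0,0]]

```text
time_s: 53.48
tool_pos: [0.5827, -0.0354, 0.0603]
orientation: [[-0.001, 1.0, 0.0], [1.0, 0.001, -0.0], [-0.0, 0.0, -1.0]]
force: [-0.4, 0.0, -0.2]
width: 0.0578
finger_force: 30.0
```

Request:
drive_tool:
  targets:
    - [[65,0,0,0,0],[80,0,0,0,0],[95,0,0,0,0],[95,0,0,-10,0],[95,0,0,-40,0],[95,0,0,-42,0],[95,21.6,-5,0,0],[95,40,-10.9,0,0],[95,50,-14,0,0],[95,50,-14,0,0],[95,50,-14,0,0],[95,50,-14,0,0],[95,50,-14,0,0],[95,50,-13,0,0],[95,40,-10,0,0],[95,0,0,0,9],[95,0,0,0,0],[95,0,0,0,0],[95,0,0,0,0]]

```text
time_s: 55.85
tool_pos: [0.4735, 0.3656, 0.152]
orientation: [[0.156, 0.988, -0.0], [0.988, -0.156, -0.0], [-0.0, -0.0, -1.0]]
force: [0.8, 0.0, 0.1]
width: 0.0946
finger_force: 0.0
```

```bash
python3 - <<'E'
from h import *
st()
E
```

```text
t 55.85 tcp [473.5 365.6 152. ] yaw 81.05 tilt [-0.0002 -0.0001] w 94.6 ff 0.0 F [0.8 0.  0.1]
```

Request:
drive_tool:
  targets:
    - [[95,0.6,0.2,20,0],[95,0,0,30,0],[95,0,0,22,0],[95,0,0,11,0],[95,0,0,6.4,0],[95,0,0,0,0],[95,0,0,0,0],[80,0,0,0,0],[68,0,0,0,0],[60,0,0,0,0],[56,0,0,0,0],[50,0,0,0,0],[45,0,0,0,0],[45,0,0,0,0],[45,0,0,0,0]]

```text
time_s: 57.72
tool_pos: [0.4739, 0.3667, 0.0627]
orientation: [[0.156, 0.988, 0.0], [0.988, -0.156, 0.0], [0.0, 0.0, -1.0]]
force: [0.9, -0.3, -0.9]
width: 0.0542
finger_force: 30.0
```

Request:
drive_tool:
  targets:
    - [[45,0,0,-5,0],[45,0,0,-15,0],[45,0,0,-20,0],[45,0,0,-20,0],[45,-15,8,0,0],[45,-30,18,0,0],[45,-40,22,0,0],[45,-40,22,0,0],[45,-40,22,0,0],[45,-40,22,0,0],[45,-40,22,0,0],[45,-30,16,0,0],[45,-15,8,0,0],[45,0,0,15,0],[45,0,0,20,0],[45,0,0,13,0],[45,0,0,7,0],[45,0,0,4,0],[45,0,0,1,0],[45,0,0,0,0]]

```text
time_s: 60.22
tool_pos: [0.587, 0.0554, 0.0632]
orientation: [[0.156, 0.988, 0.001], [0.988, -0.156, 0.0], [0.0, 0.001, -1.0]]
force: [-0.6, 0.1, -3.5]
width: 0.0538
finger_force: 30.0
```

Request:
drive_tool:
  targets:
    - [[45,0,0,0,0],[45,0,0,0.6,0],[45,0,0,0,0]]

```text
time_s: 60.6
tool_pos: [0.5866, 0.0552, 0.0621]
orientation: [[0.156, 0.988, 0.0], [0.988, -0.156, -0.0], [-0.0, 0.0, -1.0]]
force: [-0.6, -0.6, -3.6]
width: 0.0537
finger_force: 30.0
```

Request:
drive_tool:
  targets:
    - [[45,0,0,0.7,0],[45,0,0,0,0],[45,0,0,0,0]]

```text
time_s: 60.98
tool_pos: [0.5866, 0.0553, 0.0613]
orientation: [[0.156, 0.988, -0.0], [0.988, -0.156, -0.0], [-0.0, -0.0, -1.0]]
force: [0.2, 0.2, -3.4]
width: 0.0538
finger_force: 30.0
```

Request:
drive_tool:
  targets:
    - [[45,0,0,0.7,0],[45,0,0,0,0],[45,0,0,0,0]]

```text
time_s: 61.35
tool_pos: [0.5867, 0.0553, 0.0607]
orientation: [[0.156, 0.988, 0.0], [0.988, -0.156, 0.0], [0.0, 0.0, -1.0]]
force: [0.2, 0.8, -3.3]
width: 0.0538
finger_force: 30.0
```

Request:
drive_tool:
  targets:
    - [[45,0,0,0.5,0],[45,0,0,0,0],[45,0,0,0,0]]

```text
time_s: 61.72
tool_pos: [0.5867, 0.0553, 0.0607]
orientation: [[0.156, 0.988, 0.0], [0.988, -0.156, -0.0], [-0.0, 0.0, -1.0]]
force: [-1.8, 0.3, 2.1]
width: 0.0538
finger_force: 30.0
```

Request:
drive_tool:
  targets:
    - [[60,0,0,0,0],[80,0,0,0,0],[95,0,0,0,0],[95,0,0,-7,0],[95,0,0,-25,0],[95,0,0,-40,0],[95,0,0,-45,0],[95,0,0,-45,0],[95,0,0,-45,0],[95,0,0,-45,-9],[95,-15,13.9,0,0],[95,0,0,0,0],[95,0,0,0,0],[95,0,0,0,0]]

```text
time_s: 63.48
tool_pos: [0.5998, 0.0405, 0.3104]
orientation: [[-0.001, 1.0, -0.003], [1.0, 0.001, 0.0], [0.0, -0.003, -1.0]]
force: [-0.5, 0.2, 0.1]
width: 0.095
finger_force: 0.0
```

```bash
python3 - <<'E'
from h import *
import pickle
st(); im,c,o=look('wrist',['round_tin','square_can','tub'],'w10'); c0,o0=pickle.load(open('w2.pkl','rb'))
f=lambda c,r,z:(onz(c,r['position'],z)*1000).round(1)
for t,z in [('round_tin',.09),('square_can',.1),('tub',.046)]:
    for r0 in o0[t][:2]: print(t,'before',f(c0,r0,z),[f(c,r,z) for r in o[t][:2]])
# template matching of the can tops, old picture vs new
g0=cv2.cvtColor(cv2.imread('pics/w2.png'),6); g1=cv2.cvtColor(cv2.imread('pics/w10.png'),6)
for n,(x0,y0,x1,y1),z in [('sq',(280,155,352,232),.11),('tin',(278,238,344,310),.11),('tub',(340,292,405,342),.046),('caliper',(140,170,175,300),.01)]:
    m=cv2.matchTemplate(g1[y0-25:y1+25,x0-25:x1+25],g0[y0:y1,x0:x1],cv2.TM_CCOEFF_NORMED); _,v,_,l=cv2.minMaxLoc(m)
    dx,dy=l[0]-25,l[1]-25; a=onz(c0,[(y0+y1)/2,(x0+x1)/2],z); b=onz(c,[(y0+y1)/2+dy,(x0+x1)/2+dx],z); print(n,round(v,3),dx,dy,'moved mm',((b-a)*1000).round(1))
cv2.imwrite('pics/m10.png',np.hstack([cv2.resize(cv2.imread('pics/w2.png')[130:350,130:430],(400,293)),cv2.resize(cv2.imread('pics/w10.png')[130:350,130:430],(400,293))]))
E
```

```text
t 63.48 tcp [599.8  40.5 310.4] yaw 90.03 tilt [-0.0029  0.0002] w 95.0 ff 0.0 F [-0.5  0.2  0.1]
round_tin [([270.0, 315.0], 0.61, 2992)]
square_can [([15.0, 29.0], 0.83, 1720), ([189.0, 314.0], 0.59, 3174)]
tub [([319.0, 368.0], 0.75, 2298)]
round_tin before [583.3 -30.   90. ] [array([586. , -29.5,  90. ])]
square_can before [646.6 222.9 100. ] [array([330.7, 218.4, 100. ]), array([586.2,  61.4, 100. ])]
square_can before [587.7  59.3 100. ] [array([330.7, 218.4, 100. ]), array([586.2,  61.4, 100. ])]
tub before [ 654.7 -112.2   46. ] [array([ 651.5, -112.1,   46. ])]
tub before [ 464.  -248.5   46. ] [array([ 651.5, -112.1,   46. ])]
sq 0.926 0 0 moved mm [-1.   0.9  0. ]
tin 0.991 1 1 moved mm [0.2 0.2 0. ]
tub 0.998 1 1 moved mm [0.2 0.4 0. ]
caliper 0.99 1 1 moved mm [ 0.7 -0.6  0. ]
```

View pics/m10.png

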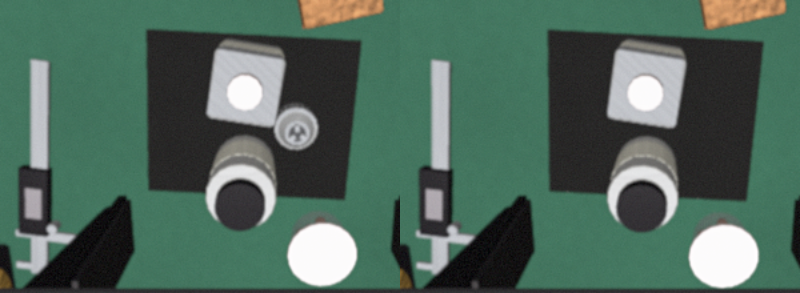

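The before and after views match. Both cans are back within about 1 mm, and the tub and caliper have not moved. Handing in.

```bash
python3 -c "
from cell import manip
print(manip.finish_job())"
```

```text
the job is handed in; nothing more can be done
None
```

The chuck stands upright in the empty bay of the shut tool box, both cans are back within about 1 mm of where they stood, the tub and caliper have not moved, and the job was handed in at about 64 s.

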